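# Hold a chilled PCR plate ready over the heating cycler block

## Task

The thermal cycler's block is still heating up, so have the chilled plate waiting over it: lift the sealed 48-well plate out of the cold block, carry it level across the bench clear of the tubes, and stop with it hovering over the cycler's well block, its notched red-dot corner over the block's red-dot corner, every well in line with its own hole and the well tips about one centimetre above the block, without ever touching the cycler with the plate. Finish while still holding the plate steady there; leave the cycler's lid open and the cold block, tube rack, bottle and tip box where they are.

Things in the scene. Friction and masses are not known exactly. Their poses are not given: they have to be found in the camera images.
- plate_center (a point): Centre, half-way up, of the sealed 48-well plate (30 g, green frame, 20 mm high): a solid rim 82 mm long (x) by 64 wide (y) is its top 8 mm; wells hang 12 mm below it over 70 x 50 mm. Point: 10 mm above the well tips, 10 below the top. z up. The -x +y corner has an 8 mm notch, red dot. It starts in the cold block, rim on the block's top and 3 mm over its long sides; 2 mm play.
- plate_a1 (a point): The corner well A1 of the plate, nearest its notched red-dot corner: from plate_center 31.5 mm towards -x and 22.5 mm towards +y, at the same height (half-way up the plate).
- block_top (a point): Target: centre of the top face of the cycler's aluminium well block (78 mm along x, 58 mm along y, 48 holes), 128 mm above the bench, 8 mm above the flat deck. x runs from the front panel to the lid hinge, z up. Red dots on and beside the -x +y corner. The plate belongs over it with its x along this x and y along this y.
- block_a1 (a point): The hole A1 of the cycler's block, nearest its red dot: from block_top 31.5 mm towards -x and 22.5 mm towards +y, on the top face.
- cycler: The thermal cycler, a fixed white machine with a blue stripe, 190 mm wide (y), from x = -140 mm (front, sloping dark screen) to x = +155 mm; deck 120 mm high. Origin: on the bench right under the block's centre; axes as block_top.
- lid (a joint): The cycler's heated lid, rad: 0 shut, 1.6 upright; starts open at 1.55 to 1.8 and stays by friction. 170 mm wide, 172 long, 44 thick, hinged along y at x = +105 mm, z = 136 mm of the cycler: a wall 105 mm behind the block's centre, up to about 315 mm above the bench.
- coldblock: The loose cold block: a blue foot 112 x 92 x 22 mm with an aluminium well block 78 x 58 mm on it, top face 50 mm above the bench, 0.6 kg. Origin: centre of its underside; axes as the plate's.
- rack: Loose blue rack of 15 ml tubes with orange and blue caps, 200 mm long (x) by 60 mm wide (y), tops of the caps 124 mm above the bench. Origin: centre of its underside.
- bottle: Loose amber reagent bottle with a blue cap, diameter 68 mm, 155 mm high. Origin: centre of its underside.
- tipbox: Loose open box of yellow pipette tips, 118 mm (x) by 80 mm (y), 44 mm high. Origin: centre of its underside.
Not all that is in view belongs to the job. Leave any blue or orange look-alike of the part that bears plate_center alone.

How it is judged (in metres and radians):
On the way:
1. the plate is lifted out of the cold block: its well tips at least 10 mm above the block's top, held by the fingers (z of plate_center in the frame of coldblock above 0.07 m and contact force between plate and the fingers above 0.3 N), for 0.2 s.
At the end, for the whole second after the job is handed in: Plate held still by the fingers, touching no part of the cycler: well tips 3 to 18 mm above the block, centre within 4 mm, A1 within 6.5 mm of hole A1, turn under 5 deg, tilt under 4.5 deg. Lid above 1.4 rad; cold block, rack, bottle, tip box within 25 mm of their starts, rack and bottle upright (z of plate_center in the frame of block_top between 0.013 and 0.028 m and horizontal distance between plate_center and block_top below 0.004 m and horizontal distance between plate_a1 and block_a1 below 0.0065 m and angle between the x axis of plate_center and the x axis of block_top, either way round below 0.09 rad and angle between plate_center's own z axis and vertical below 0.08 rad and linear speed of plate below 0.01 m/s and contact force between plate and the fingers above 0.3 N and contact force between plate and cycler below 0.05 N and value of joint lid above 1.4 rad and distance of each of coldblock, rack, bottle, tipbox from where it was at the start of the episode below 0.025 m and angle between each of bottle, rack's own z axis and vertical below 0.1 rad); the arm keeps its last pose, push and grip.
It fails at once if the plate touches the cycler (its hot block, deck or lid) (contact force between plate and cycler above 0.3 N).
It fails at once if the plate is tipped more than 20 degrees from level (angle between plate_center's own z axis and vertical above 0.35 rad).
It fails at once if the lid is pushed down below 1.4 rad (value of joint lid below 1.4 rad).
It fails at once if cold block, rack, bottle or tip box is shifted more than 25 mm (distance of any of coldblock, rack, bottle, tipbox from where it was at the start of the episode above 0.025 m).
It also fails if it takes over 38 s, if anything falls off the work surface, if the arm or the gripper's body presses on something with over 40 N, if the wrist force passes 120 N, or if a joint passes its speed limit or range.

## Robot

A 6-joint arm with a two-finger parallel gripper is mounted at the origin on the work surface. World frame = base frame: x ahead of the robot, y to its left, z up, the work surface at z = 0. Lengths are in m, angles in degrees, forces in N, time in s.
With the tool pointing down it reaches from about 0.375 to 0.9 m from the base axis. Payload 3.1 kg.
Tool frame: the origin (TCP) lies on the centre line of the jaws, within the pads' length; the fingertips stand 25 mm ahead of it and the grasp point (between the pads) lies 6 mm ahead of it; z points along the fingers, y is the line along which they close (so a half turn about z gives the same grasp; the last joint's range is limited). The gripper opens to 87 mm and grips with 3 to 60 N. Pads are 19 mm wide; open, the fingers measure 117 mm over their backs; the gripper's body (75 mm by 190 mm) begins 51 mm behind the grasp point.
Start: joints at [-86.946, 30.224, 82.088, -0, 67.689, -10.227], TCP at [0.144, -0.608, 0.248] pointing down, gripper open.
Joint ranges: [-176.69, 176.69], [-43.24, 126.21], [12.49, 139.97], [-82, 262], [0, 151.66], [-163.58, 163.58]. Speed limits (degrees/s): [159.86, 159.86, 180, 180, 180, 180].

## Interface

Orientations are given as a 3x3 rotation matrix whose columns are the frame's x, y, z axes.
In Python, from rig import * gives the robot as it stands.
- The arm moves only by the tool step_arm, never from a script. Its argument "steps" is a list of rows, each a list of 7 numbers: the shift along the tool's x, y, z normalised to -1 to 1, where 1 is 0.3 m, then the turn, a rotation vector about the tool's x, y, z normalised to -1 to 1, where 1 is 45 degrees, then the gripper's target within -1 to 1 (shut at 1, half-way at 0, fully open at -1). A call has 1 to 8 rows; each row is the pose to reach, as a shift and turn from the pose commanded when the call began, along the tool's axes at that moment; what a row does not reach only later rows make up. A row lasts 1/12 s, in which the tool goes at most 41.7 mm and 7.16 degrees, less where a joint would pass 70% of its speed; a pose out of reach is approached as far as the arm can. A call with a number of a shift or a turn outside -1 to 1 is refused whole. A call with a gripper value outside its range is refused whole. The fingers move at their own pace and stop on an object; the grip force is fixed at half the most. Time passes only in rows, so rows that repeat a pose let the fingers close. It gives the time, the measured TCP pose, the force, the opening and the grip force at its end, in the units of the state.
- read_state(): the state, without advancing time (a new reading comes with each control period).
- capture(name): name is "side" or "top" or "wrist"; returns a dict with "image" (420x560x3 uint8, red, green, blue), "vertical_fov" (degrees; the focal length in pixels is half the picture's height over the tangent of half this angle, whatever the lens; pixels are square), "cx", "cy" (the principal point, pixels), "world_from_camera" (4x4, takes a point from camera to world coordinates); the wrist camera has in their place "T_tool_cam" (4x4, takes a point from camera to tool coordinates, whose origin is the TCP and whose axes are the flange's). Camera axes: x right, y down, z forward; pixel columns grow to the right and rows downward; lengths in m; the calibration is good to about 2 mm. A picture is of the moment at which its call begins: read the wrist's pose just before it. There is no depth.
- hand_in(): hands the job in; it is judged then, once.
The state is a dict: "time_s": time; "joint_positions": joint angles; "qvel": joint speeds; "tau": joint torques, N m; "position": TCP position; "tcp_rot": TCP orientation; "force": force on the tool from outside, world axes, zero at the start; "moment": the same for the moment, N m; "opening": opening from 0.0 (shut) to 1.0 (fully open); "grasp_force": force on a finger pad.
Only numpy, scipy, OpenCV 4.12 (cv2) and the standard library are available. Lean on these libraries where they do the work, as an engineer would, in place of code of your own. Each camera call takes 0.05 s, during which the arm holds its last target. There are 200 camera calls.

## Working session

There is one attempt and no reset: what is moved stays moved. The work goes in short steps, Python scripts to look and compute and a tool call to move; the robot and the scene stay as the last step left them, time stands still between calls to the robot, and variables do not carry over. Pictures are saved under pics/ and viewed, at most 10 in all, crops included, and the job is handed in when it is done.

Besides the shell and the picture viewer there is one more tool, called after "Call:" as name(argument=value, ...) on one line, values as JSON. step_arm: Moves the arm, as the interface text tells. Scaled input: -1 to 1 covers 0.3 m each way for a shift and 45 degrees each way for a turn. Its arguments: {"type":"object","properties":{"steps":{"type":"array"}},"required":["steps"]}

```bash
mkdir -p pics
cat > h.py <<'E'
from rig import *
import numpy as np, cv2
def snap(n,f):
    s=read_state(); c=capture(n); cv2.imwrite(f'pics/{f}.png',c['image'][:,:,::-1])
    if n=='wrist':
        T=np.eye(4);T[:3,:3]=s['tcp_rot'];T[:3,3]=s['position'];c['W']=T@np.array(c['T_tool_cam'])
    else: c['W']=np.array(c['world_from_camera'])
    d=dict(W=c['W'].tolist(),f=210/np.tan(np.radians(c['vertical_fov']/2)),cx=c['cx'],cy=c['cy'])
    import json; json.dump(d,open(f'pics/{f}.json','w')); return d
def ray(f,u,v,z):
    import json; d=json.load(open(f'pics/{f}.json')); W=np.array(d['W'])
    r=W[:3,:3]@np.array([(u-d['cx'])/d['f'],(v-d['cy'])/d['f'],1]); o=W[:3,3]
    return o+r*(z-o[2])/r[2]
def proj(f,p):
    import json; d=json.load(open(f'pics/{f}.json')); W=np.array(d['W'])
    q=W[:3,:3].T@(np.array(p)-W[:3,3]); return d['f']*q[0]/q[2]+d['cx'],d['f']*q[1]/q[2]+d['cy']
E
python3 -c "
from h import *
for n in('top','wrist','side'): d=snap(n,n+'0'); print(n,np.round(d['W'],3).tolist(),d['f'])
s=read_state();print(np.round(s['tcp_rot'],3).tolist(),s['time_s'])
a=cv2.imread('pics/top0.png');cv2.imwrite('pics/top0b.png',cv2.resize(a,(800,600),interpolation=2))
"
```

```text
top [[-0.003, -0.995, 0.102, 0.399], [-1.0, 0.002, -0.009, 0.009], [0.009, -0.102, -0.995, 1.193], [0.0, 0.0, 0.0, 1.0]] 533.2928710303007
wrist [[0.23, -0.926, -0.298, 0.227], [-0.973, -0.219, -0.069, -0.589], [-0.001, 0.306, -0.952, 0.382], [0.0, 0.0, 0.0, 1.0]] 306.70984730335596
side [[-0.718, -0.535, 0.445, 0.072], [-0.696, 0.546, -0.467, 0.465], [0.007, -0.645, -0.764, 0.86], [0.0, 0.0, 0.0, 1.0]] 437.2339261293576
[[0.973, 0.23, -0.0], [0.23, -0.973, 0.002], [0.0, -0.002, -1.0]] 0.15
```

View pics/top0b.png

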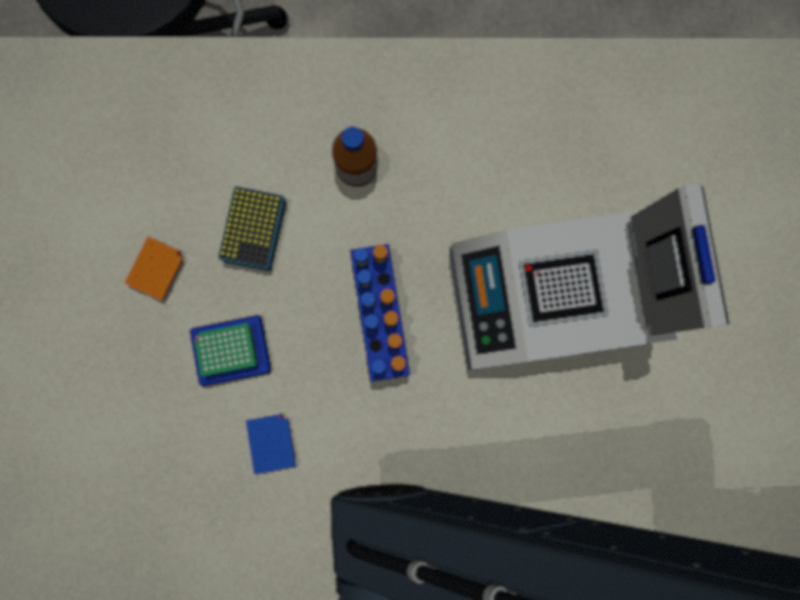

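View pics/wrist0.png

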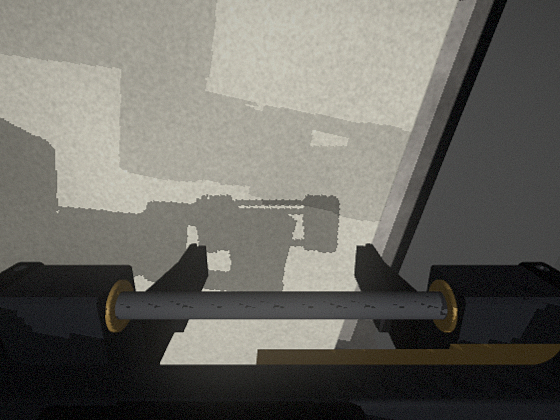

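The top view shows the plate in its cold block at about (226,349) and the cycler block at (563,288), red dot at (529,268), in the 800-px picture. The rack lies between them at (380,313). The wrist view shows only bench and the cycler's edge. I'll enlarge both parts.

```bash
python3 -c "
from h import *
a=cv2.imread('pics/top0.png')
b=cv2.resize(a[215:275,125:200],(750,600),interpolation=2)[:,:]
c=cv2.resize(a[165:240,350:440],(720,600),interpolation=2)
cv2.imwrite('pics/c1.png',np.hstack([cv2.resize(b,(400,320)),cv2.resize(c,(384,320))]))
"
```

```text
(no output)
```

View pics/c1.png

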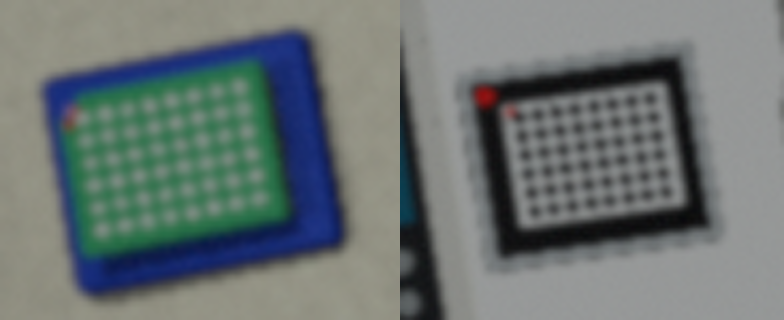

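```bash
cat >> h.py <<'E'
def frame(P):
    # P: A1, A8(+x), F8, F1 corner wells -> centre, yaw
    P=np.array(P)[:,:2]; ex=(P[1]-P[0])+(P[2]-P[3]); ey=(P[0]-P[3])+(P[1]-P[2])
    return P.mean(0), np.degrees(np.arctan2(ex[1],ex[0])), np.degrees(np.arctan2(-ey[0],ey[1])), np.linalg.norm(ex)/2, np.linalg.norm(ey)/2
E
python3 -c "
from h import *
k=75/400
pl=[(83,118),(240,87),(262,198),(102,231)]
print(frame([ray('top0',125+u*k-.4,215+v*k-.4,.058) for u,v in pl]))
k=90/384
bl=[(521,118),(651,92),(666,192),(535,212)]
print(frame([ray('top0',350+(u-400)*k-.4,165+v*k-.4,.128) for u,v in bl]))
for n,u,v,z in[('rackTL',352,250,.07),('rackR',408,375,.07),('bott',352,138,.155),('blueplate',271,443,.01),('tip',270,270,.04)]: print(n,ray('top0',u*.7,v*.7,z))
"
```

```text
(array([0.4388239 , 0.24828061]), np.float64(-78.70092371075172), np.float64(-78.57707099645037), np.float64(0.06386922717953454), np.float64(0.04536907795267513))
(array([ 0.52291385, -0.24336868]), np.float64(-80.11960337591916), np.float64(-83.01695138626047), np.float64(0.06295106085594498), np.float64(0.046454722517480965))
rackTL [0.58512159 0.05823996 0.07      ]
rackR [ 0.39953723 -0.02423796  0.07      ]
bott [0.72945551 0.05484858 0.155     ]
blueplate [0.29685457 0.18398541 0.01      ]
tip [0.55947676 0.18442672 0.04      ]
```

```bash
cat >> h.py <<'E'
from scipy.spatial.transform import Rotation as Rn
def mv(p,yaw,p0=None,yaw0=None):
    "row values from the present (or given commanded, level) pose to a level pose"
    s=read_state(); R=np.array(s['tcp_rot']); q=np.array(s['position'])
    lev=lambda y:np.array([[np.cos(y),np.sin(y),0],[np.sin(y),-np.cos(y),0],[0,0,-1]])
    if p0 is not None: q=np.array(p0); R=lev(np.radians(yaw0))
    d=R.T@(np.array(p)-q); r=Rn.from_matrix(R.T@lev(np.radians(yaw))).as_rotvec(degrees=True)
    return np.round(d/.3,4).tolist(),np.round(r/45,4).tolist()
E
python3 -c "
from h import *
a=(.144,-.608,.248);b=(.30,-.34,.28);c=(.41,-.06,.28);d=(.44,.235,.25)
print(mv(b,58),mv(c,101,b,58),mv(d,101,c,101))"
```

```text
([0.7125, -0.7491, -0.1093], [-0.0019, -0.0012, -0.9938]) ([0.9858, -0.1836, 0.0], [0.0, 0.0, -0.9556]) ([0.9462, 0.2858, 0.1], [0.0, 0.0, 0.0])
```

Call:
step_arm(steps=[[0.712,-0.749,-0.109,-0.0019,-0.0012,-0.994,-1],[0.712,-0.749,-0.109,-0.0019,-0.0012,-0.994,-1],[0.712,-0.749,-0.109,-0.0019,-0.0012,-0.994,-1],[0.712,-0.749,-0.109,-0.0019,-0.0012,-0.994,-1],[0.712,-0.749,-0.109,-0.0019,-0.0012,-0.994,-1],[0.712,-0.749,-0.109,-0.0019,-0.0012,-0.994,-1],[0.712,-0.749,-0.109,-0.0019,-0.0012,-0.994,-1],[0.712,-0.749,-0.109,-0.0019,-0.0012,-0.994,-1]])

```text
time_s: 0.82
position: [0.3008, -0.3357, 0.2803]
tcp_rot: [[0.527, 0.85, 0.0], [0.85, -0.527, 0.002], [0.001, -0.001, -1.0]]
force: [-0.4, -0.6, -0.0]
opening: 1.003
grasp_force: 0.0
```

Call:
step_arm(steps=[[0.986,-0.184,0,0,0,-0.956,-1],[0.986,-0.184,0,0,0,-0.956,-1],[0.986,-0.184,0,0,0,-0.956,-1],[0.986,-0.184,0,0,0,-0.956,-1],[0.986,-0.184,0,0,0,-0.956,-1],[0.986,-0.184,0,0,0,-0.956,-1],[0.986,-0.184,0,0,0,-0.956,-1],[0.986,-0.184,0,0,0,-0.956,-1]])

```text
time_s: 1.48
position: [0.4102, -0.0552, 0.2798]
tcp_rot: [[-0.197, 0.98, 0.0], [0.98, 0.197, 0.001], [0.001, 0.001, -1.0]]
force: [-0.4, -0.8, 0.7]
opening: 0.998
grasp_force: 0.0
```

```bash
python3 -c "
from h import *
s=read_state();print(s['position'],np.round(s['tcp_rot'],3).tolist(),s['time_s'],mv((.44,.235,.25),101))"
```

```text
[ 0.41021238 -0.05524385  0.27975718] [[-0.197, 0.98, 0.0], [0.98, 0.197, 0.001], [0.001, 0.001, -1.0]] 1.4833 ([0.929, 0.2876, 0.1001], [0.0007, -0.001, 0.0077])
```

Call:
step_arm(steps=[[0.93,0.287,0.1,0,0,0,-1],[0.93,0.287,0.1,0,0,0,-1],[0.93,0.287,0.1,0,0,0,-1],[0.93,0.287,0.1,0,0,0,-1],[0.93,0.287,0.1,0,0,0,-1],[0.93,0.287,0.1,0,0,0,-1],[0.93,0.287,0.1,0,0,0,-1],[0.93,0.287,0.1,0,0,0,-1]])

```text
time_s: 2.15
position: [0.4412, 0.2355, 0.2487]
tcp_rot: [[-0.197, 0.98, 0.001], [0.98, 0.197, 0.001], [0.001, 0.001, -1.0]]
force: [0.2, -0.5, 0.0]
opening: 0.998
grasp_force: 0.0
```

Call:
step_arm(steps=[[0,0,0,0,0,0,-1],[0,0,0,0,0,0,-1],[0,0,0,0,0,0,-1]])

```text
time_s: 2.4
position: [0.4407, 0.2285, 0.2492]
tcp_rot: [[-0.19, 0.982, -0.001], [0.982, 0.19, -0.002], [-0.002, -0.001, -1.0]]
force: [0.2, -0.3, -0.8]
opening: 1.002
grasp_force: 0.0
```

```bash
python3 -c "
from h import *
snap('wrist','w1');s=read_state();print(s['position'],np.round(s['tcp_rot'],4).tolist(),[proj('w1',p) for p in [(.4388,.248,.058)]])
a=cv2.imread('pics/w1.png');cv2.imwrite('pics/w1b.png',cv2.resize(a,(800,600),interpolation=2))"
```

```text
[0.44089096 0.22834125 0.24931532] [[-0.1892, 0.9819, -0.0003], [0.9819, 0.1892, -0.0022], [-0.0021, -0.0007, -1.0]] [(np.float64(282.0542165398685), np.float64(171.59715339701205))]
```

View pics/w1b.png

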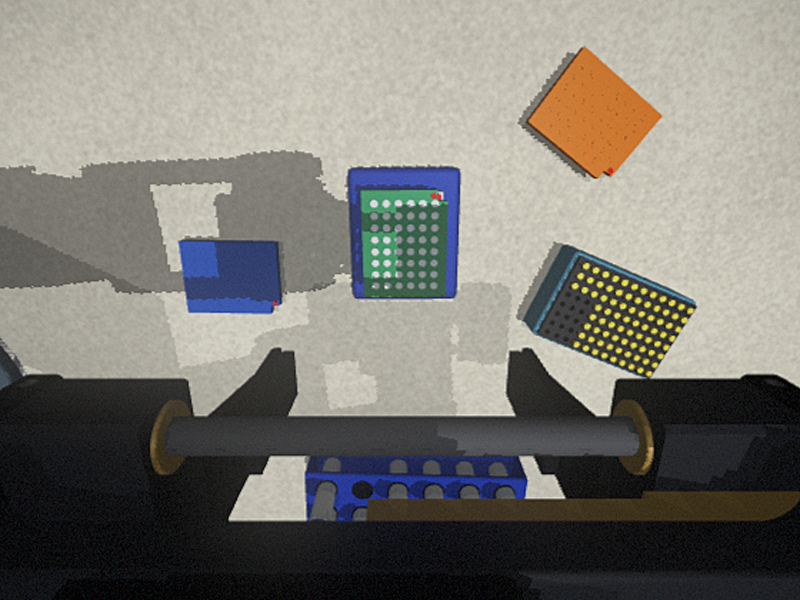

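The wrist view shows the plate at about (403,245), with its red-dot corner at (437,197). I'll enlarge it.

```bash
python3 -c "
from h import *
a=cv2.imread('pics/w1.png')[125:210,240:325];cv2.imwrite('pics/w1c.png',cv2.resize(a,(595,595),interpolation=2))"
```

```text
(no output)
```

View pics/w1c.png

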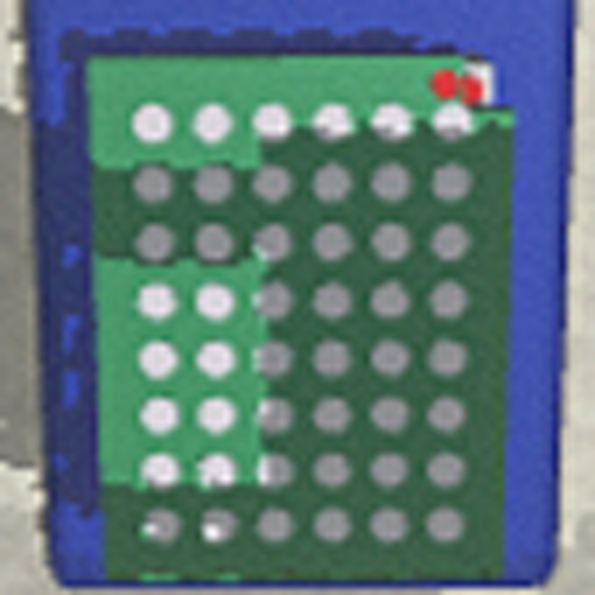

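```bash
python3 -c "
from h import *
F=frame([ray('w1',240+u/7-.43,125+v/7-.43,.058) for u,v in [(452,122),(446,526),(161,526),(153,122)]]);print(F)
s=read_state();print(s['position'],s['time_s'])
c=F[0];print(mv((*c,.12),180+(F[1]+F[2])/2))"
```

```text
(array([0.43967238, 0.24804684]), np.float64(-78.79919228426922), np.float64(-79.04374961402657), np.float64(0.06302976819958589), np.float64(0.044978536992626376))
[0.44089096 0.22834125 0.24931532] 2.45
([0.0662, 0.0088, 0.4309], [-0.0009, 0.0027, -0.0039])
```

Call:
step_arm(steps=[[0.066,0.004,0.12,-0.001,0.002,-0.004,-1],[0.066,0.004,0.24,-0.001,0.002,-0.004,-1],[0.066,0.004,0.34,-0.001,0.002,-0.004,-1],[0.066,0.004,0.43,-0.001,0.002,-0.004,-1],[0.066,0.004,0.43,-0.001,0.002,-0.004,-1],[0.066,0.004,0.43,-0.001,0.002,-0.004,-1],[0.066,0.004,0.43,-0.001,0.002,-0.004,-1],[0.066,0.004,0.43,-0.001,0.002,-0.004,-1]])

```text
time_s: 3.12
position: [0.4398, 0.2492, 0.1221]
tcp_rot: [[-0.193, 0.981, 0.004], [0.981, 0.193, 0.001], [0.0, 0.004, -1.0]]
force: [-0.4, -0.4, -0.5]
opening: 0.999
grasp_force: 0.0
```

```bash
python3 -c "
from h import *
snap('wrist','w2');s=read_state();print(s['position'],s['time_s'],mv((.4396,.2481,.060),101.1), mv((.4396,.2481,.12),101.1))
a=cv2.imread('pics/w2.png');cv2.imwrite('pics/w2b.png',cv2.resize(a,(800,600),interpolation=2))"
```

```text
[0.43974412 0.24937412 0.12221206] 3.1667 ([-0.0041, -0.0023, 0.2074], [0.006, -0.0004, 0.0015]) ([-0.0041, -0.0013, 0.0074], [0.006, -0.0004, 0.0015])
```

View pics/w2b.png

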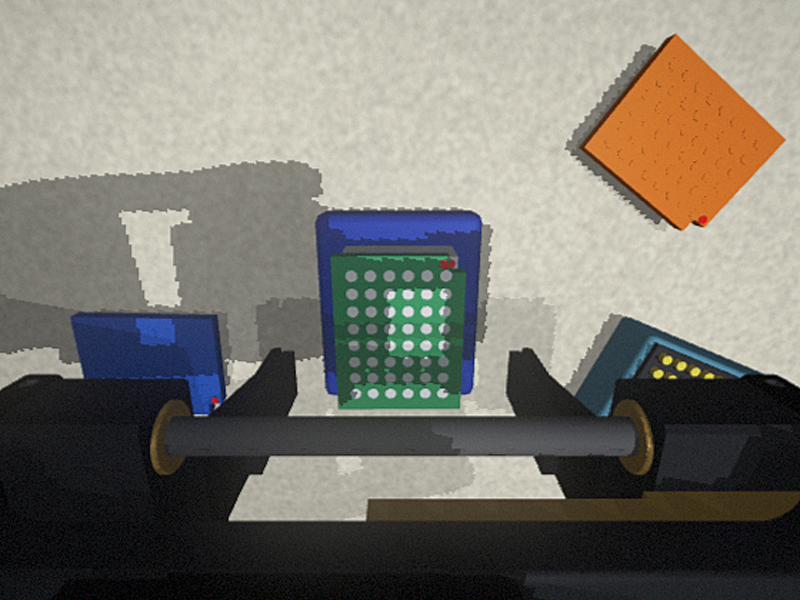

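Plate spans columns 331–465 between fingers at 296 and 508, so it is well centred. Descending.

Call:
step_arm(steps=[[-0.004,-0.001,0.07,0.004,0,0.001,-1],[-0.004,-0.001,0.13,0.004,0,0.001,-1],[-0.004,-0.001,0.18,0.004,0,0.001,-1],[-0.004,-0.001,0.206,0.004,0,0.001,-1],[-0.004,-0.001,0.206,0.004,0,0.001,-1],[-0.004,-0.001,0.206,0.004,0,0.001,-1],[-0.004,-0.001,0.206,0.004,0,0.001,-1],[-0.004,-0.001,0.206,0.004,0,0.001,-1]])

```text
time_s: 3.83
position: [0.439, 0.2484, 0.0595]
tcp_rot: [[-0.194, 0.981, -0.0], [0.981, 0.194, 0.0], [0.0, -0.0, -1.0]]
force: [-0.0, -0.7, 0.2]
opening: 1.0
grasp_force: 0.0
```

Call:
step_arm(steps=[[0,0,0,0,0,0,-0.3],[0,0,0,0,0,0,-0.35],[0,0,0,0,0,0,-0.4],[0,0,0,0,0,0,-0.4],[0,0,0,0,0,0,-0.4],[0,0,0,0,0,0,-0.4]])

```text
time_s: 4.33
position: [0.4383, 0.2481, 0.0585]
tcp_rot: [[-0.194, 0.981, -0.002], [0.981, 0.194, -0.001], [-0.0, -0.002, -1.0]]
force: [-0.3, 0.8, 1.8]
opening: 0.73
grasp_force: 30.0
```

Call:
step_arm(steps=[[0,0,-0.02,0,0,0,0],[0,0,-0.06,0,0,0,0],[0,0,-0.12,0,0,0,0],[0,0,-0.2,0,0,0,0],[0,0,-0.3,0,0,0,0],[0,0,-0.4,0,0,0,0],[0,0,-0.5,0,0,0,0],[0,0,-0.58,0,0,0,0]])

```text
time_s: 5.0
position: [0.4388, 0.2483, 0.235]
tcp_rot: [[-0.194, 0.981, -0.001], [0.981, 0.194, -0.0], [0.0, -0.001, -1.0]]
force: [0.8, -0.6, -1.0]
opening: 0.729
grasp_force: 30.0
```

Call:
step_arm(steps=[[0,0,-0.04,0,0,0,0],[0,0,-0.06,0,0,0,0],[0,0,-0.06,0,0,0,0],[0,0,-0.06,0,0,0,0],[0,0,-0.06,0,0,0,0],[0,0,-0.06,0,0,0,0]])

```text
time_s: 5.5
position: [0.4379, 0.248, 0.2491]
tcp_rot: [[-0.194, 0.981, -0.006], [0.981, 0.194, -0.002], [-0.0, -0.006, -1.0]]
force: [-0.2, -0.1, 0.3]
opening: 0.727
grasp_force: 30.0
```

```bash
python3 -c "
from h import *
snap('wrist','w3');s=read_state();p=s['position'];print(p,s['time_s'],s['grasp_force'],s['opening'])
a=cv2.imread('pics/w3.png');cv2.imwrite('pics/w3b.png',cv2.resize(a,(800,600),interpolation=2))
b=(.455,-.01,.25);c=(.50,-.175,.25);print(mv(b,100),mv(c,98.5,b,100))"
```

```text
[0.43807197 0.24797229 0.24919654] 5.55 29.99993121251464 0.7287055961527457
([-0.8546, -0.1111, -0.0017], [-0.0069, 0.0006, 0.0258]) ([-0.5677, 0.0522, 0.0], [0.0, 0.0, 0.0333])
```

View pics/w3b.png

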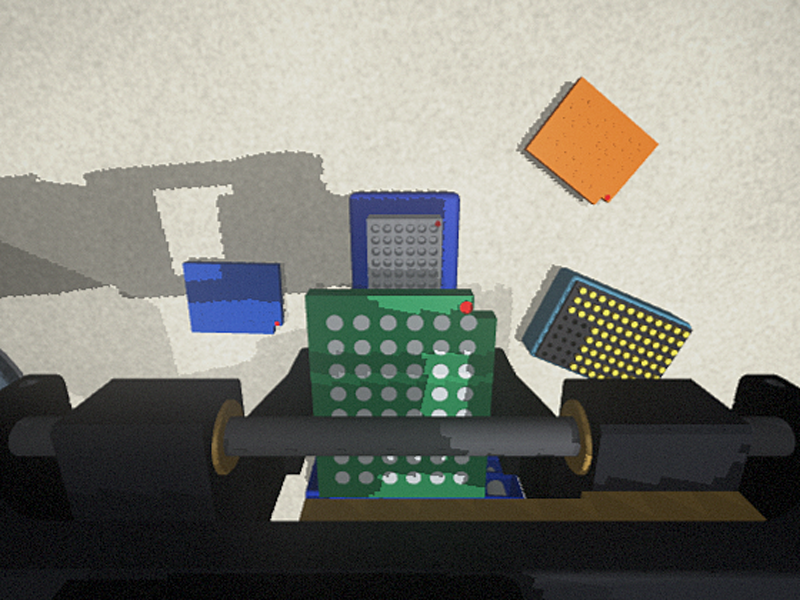

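The plate is held level, wells from (335,323) to (467,323) and (341,478) to (460,478). The emptied cold block stands undisturbed at (405,250).

```bash
python3 -c "
from h import *
s=read_state();p=np.array(s['position']);R=np.array(s['tcp_rot'])
F=frame([ray('w3',u*.7,v*.7,p[2]-.0005) for u,v in [(467.5,323),(460,478),(341,478),(335,323)]]);print(F)
d=np.array([*F[0],p[2]])-p;print('plate centre in tool',R.T@d, 'toolyaw',np.degrees(np.arctan2(R[1,0],R[0,0])))
b=(.465,.0,.32);c=(.526,-.263,.40);print(mv(b,100),mv(c,98.5,b,100))"
```

```text
(array([0.43843084, 0.24817616]), np.float64(-79.09616454840001), np.float64(-78.63263853504641), np.float64(0.06262708779981756), np.float64(0.04448443892596452))
plate centre in tool [ 1.30542276e-04  3.91543695e-04 -2.18979722e-06] toolyaw 101.16147577674471
([-0.8284, -0.0732, -0.2353], [-0.0069, 0.0006, 0.0258]) ([-0.8987, 0.048, -0.2667], [0.0, 0.0, 0.0333])
```

Call:
step_arm(steps=[[-0.05,-0.004,-0.04,-0.002,0,0.003,0],[-0.14,-0.012,-0.08,-0.003,0,0.006,0],[-0.25,-0.022,-0.12,-0.004,0,0.01,0],[-0.37,-0.033,-0.16,-0.006,0,0.014,0],[-0.49,-0.043,-0.2,-0.007,0,0.018,0],[-0.61,-0.054,-0.22,-0.007,0,0.022,0],[-0.73,-0.065,-0.235,-0.007,0,0.026,0],[-0.828,-0.073,-0.235,-0.007,0,0.026,0]])

```text
time_s: 6.22
position: [0.466, -0.0021, 0.3215]
tcp_rot: [[-0.173, 0.985, 0.004], [0.985, 0.173, -0.0], [-0.001, 0.004, -1.0]]
force: [0.2, 0.5, 0.1]
opening: 0.727
grasp_force: 30.0
```

Call:
step_arm(steps=[[-0.11,0.006,-0.06,0,0,0.005,0],[-0.23,0.012,-0.12,0,0,0.01,0],[-0.35,0.018,-0.18,0,0,0.015,0],[-0.47,0.025,-0.22,0,0,0.02,0],[-0.59,0.03,-0.25,0,0,0.025,0],[-0.71,0.037,-0.267,0,0,0.03,0],[-0.82,0.044,-0.267,0,0,0.033,0],[-0.899,0.048,-0.267,0,0,0.033,0]])

```text
time_s: 6.88
position: [0.5267, -0.2661, 0.4004]
tcp_rot: [[-0.146, 0.989, 0.003], [0.989, 0.146, -0.0], [-0.001, 0.002, -1.0]]
force: [0.5, 0.7, -0.7]
opening: 0.729
grasp_force: 30.0
```

Call:
step_arm(steps=[[0,0,0,0,0,0,0],[0,0,0,0,0,0,0],[0,0,0,0,0,0,0],[0,0,0,0,0,0,0],[0,0,0,0,0,0,0]])

```text
time_s: 7.3
position: [0.5262, -0.2614, 0.4012]
tcp_rot: [[-0.149, 0.989, 0.003], [0.989, 0.149, 0.001], [0.0, 0.003, -1.0]]
force: [-0.4, -0.1, 0.3]
opening: 0.729
grasp_force: 30.0
```

```bash
python3 -c "
from h import *
snap('wrist','w4');s=read_state();p=s['position'];print(p,np.round(s['tcp_rot'],4).tolist(),s['time_s'],s['grasp_force'],s['opening'],proj('w4',(.523,-.243,.128)))
a=cv2.imread('pics/w4.png')[90:390,80:480];cv2.imwrite('pics/w4b.png',cv2.resize(a,(800,600),interpolation=2))"
```

```text
[ 0.52621861 -0.2615177   0.40137644] [[-0.1495, 0.9888, 0.0028], [0.9888, 0.1495, 0.0006], [0.0002, 0.0029, -1.0]] 7.35 29.999761004000902 0.7255971799950496 (np.float64(279.5013152895546), np.float64(160.60868974509788))
```

View pics/w4b.png

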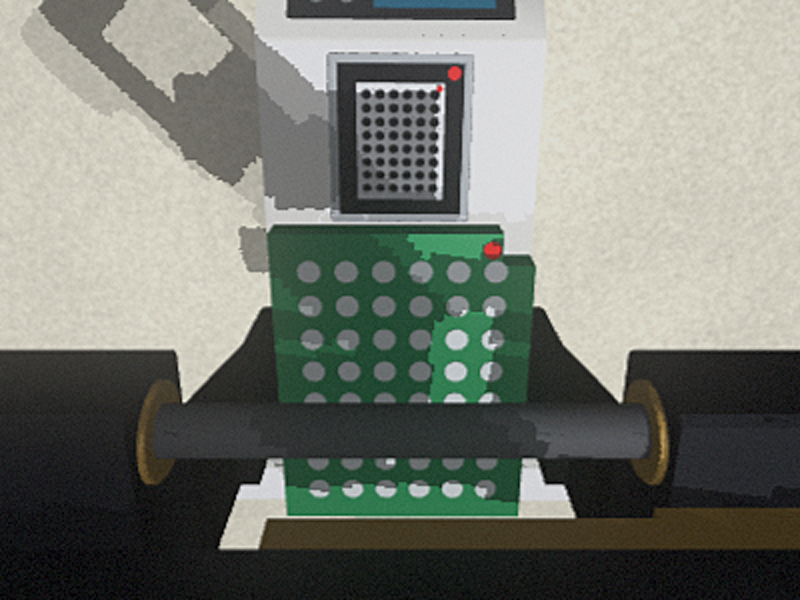

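The whole block is visible; in the crop, corner holes are at about (435,95), (366,95), (367,194) and (433,194). Enlarging for accuracy.

```bash
python3 -c "
from h import *
a=cv2.imread('pics/w4.png')[125:195,245:315];cv2.imwrite('pics/w4c.png',cv2.resize(a,(595,595),interpolation=2))"
```

```text
(no output)
```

View pics/w4c.png

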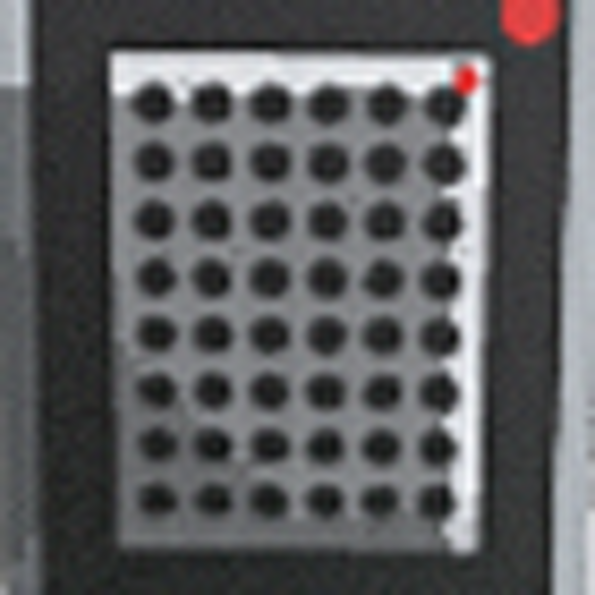

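```bash
python3 -c "
from h import *
F=frame([ray('w4',245+u/8.5-.44,125+v/8.5-.44,.128) for u,v in [(446,104),(437,501),(158,499),(154,103)]]);print('block',F)
s=read_state();p=np.array(s['position'])
G=frame([ray('w4',80+u/2-.25,90+v/2-.25,p[2]-.0005) for u,v in [(495.5,271),(486,489),(319,488),(309,271)]]);print('plate',G,p,s['time_s'])
print('top est check',proj('top0',(*F[0],.128)))
c=F[0]+p[:2]-G[0];print(c)"
```

```text
block (array([ 0.52327142, -0.2429541 ]), np.float64(-81.82689754910204), np.float64(-81.7339487796458), np.float64(0.0623111766670285), np.float64(0.044814569730930426))
plate (array([ 0.52681262, -0.26069045]), np.float64(-81.33219482394183), np.float64(-81.70434098643985), np.float64(0.06259750539404621), np.float64(0.04459584747879772)) [ 0.52621861 -0.2615177   0.40137644] 7.35
top est check (np.float64(394.6912497572971), np.float64(200.37402950874738))
[ 0.52267741 -0.24378135]
```

```bash
python3 -c "
from h import *
print(mv((.523,-.2435,.205),98.25))"
```

```text
([0.0609, -0.0035, 0.6546], [0.0036, -0.0002, 0.0077])
```

Call:
step_arm(steps=[[0.03,-0.0015,0.06,0.0036,0,0.007,0],[0.06,-0.0035,0.16,0.0036,0,0.007,0],[0.06,-0.0035,0.28,0.0036,0,0.007,0],[0.06,-0.0035,0.4,0.0036,0,0.007,0],[0.06,-0.0035,0.5,0.0036,0,0.007,0],[0.06,-0.0035,0.58,0.0036,0,0.007,0],[0.06,-0.0035,0.63,0.0036,0,0.007,0],[0.06,-0.0035,0.655,0.0036,0,0.007,0]])

```text
time_s: 8.02
position: [0.5221, -0.2435, 0.2025]
tcp_rot: [[-0.144, 0.99, -0.003], [0.99, 0.144, 0.003], [0.003, -0.003, -1.0]]
force: [-0.6, 0.3, -0.5]
opening: 0.732
grasp_force: 30.0
```

Call:
step_arm(steps=[[0,0,0,0,0,0,0],[0,0,0,0,0,0,0],[0,0,0,0,0,0,0],[0,0,0,0,0,0,0]])

```text
time_s: 8.35
position: [0.5241, -0.2455, 0.2064]
tcp_rot: [[-0.143, 0.99, 0.003], [0.99, 0.143, -0.002], [-0.002, 0.002, -1.0]]
force: [0.2, -0.9, -0.1]
opening: 0.729
grasp_force: 30.0
```

```bash
python3 -c "
from h import *
s=read_state();p=s['position'];print(p,s['time_s'],s['force'],mv((.523,-.2435,.161),98.25))"
```

```text
[ 0.52406418 -0.24553832  0.20635551] 8.35 [ 0.20425023 -0.89479072 -0.10214991] ([0.0076, -0.0029, 0.1512], [0.0032, 0.0031, -0.0008])
```

Call:
step_arm(steps=[[0.002,-0.001,0.03,0.001,0.001,0,0],[0.004,-0.002,0.06,0.002,0.001,0,0],[0.004,-0.002,0.09,0.002,0.001,0,0],[0.004,-0.002,0.11,0.002,0.001,0,0],[0.004,-0.002,0.13,0.002,0.001,0,0],[0.004,-0.002,0.14,0.002,0.001,0,0],[0.004,-0.002,0.145,0.002,0.001,0,0],[0.004,-0.002,0.145,0.002,0.001,0,0]])

```text
time_s: 9.02
position: [0.5223, -0.2439, 0.1607]
tcp_rot: [[-0.143, 0.99, -0.002], [0.99, 0.143, 0.001], [0.001, -0.002, -1.0]]
force: [0.7, 0.1, -0.4]
opening: 0.725
grasp_force: 30.0
```

Call:
step_arm(steps=[[0,0,0,0,0,0,0],[0,0,0,0,0,0,0],[0,0,0,0,0,0,0],[0,0,0,0,0,0,0],[0,0,0,0,0,0,0],[0,0,0,0,0,0,0]])

```text
time_s: 9.52
position: [0.5225, -0.244, 0.1614]
tcp_rot: [[-0.143, 0.99, -0.001], [0.99, 0.143, 0.0], [0.0, -0.001, -1.0]]
force: [-0.1, -0.9, 0.0]
opening: 0.732
grasp_force: 30.0
```

```bash
python3 -c "
from h import *
snap('side','s5');P=[]
for i in range(8):
    capture('side');s=read_state();P.append(s['position'])
P=np.array(P);print(np.round(P,4).tolist(),P.mean(0),s['time_s'],s['force'],np.round(s['tcp_rot'],4).tolist(),mv((.523,-.2435,.161),98.25))
u,v=map(int,proj('s5',(.523,-.243,.14)));print(u,v)
a=cv2.imread('pics/s5.png')[max(v-60,0):v+60,max(u-80,0):u+80];cv2.imwrite('pics/s5b.png',cv2.resize(a,(800,600),interpolation=2))"
```

```text
[[0.5224, -0.244, 0.1613], [0.5224, -0.244, 0.1613], [0.5224, -0.244, 0.1612], [0.5224, -0.244, 0.1612], [0.5224, -0.244, 0.1612], [0.5224, -0.244, 0.1612], [0.5224, -0.244, 0.1612], [0.5224, -0.244, 0.1612]] [ 0.52240367 -0.24398755  0.16123675] 9.9667 [1.49425097 0.14770492 0.02437577] [[-0.1425, 0.9898, -0.0016], [0.9898, 0.1425, 0.0005], [0.0008, -0.0015, -1.0]] ([0.0014, 0.0022, 0.0007], [-0.0019, -0.001, -0.0013])
350 142
```

View pics/s5b.png

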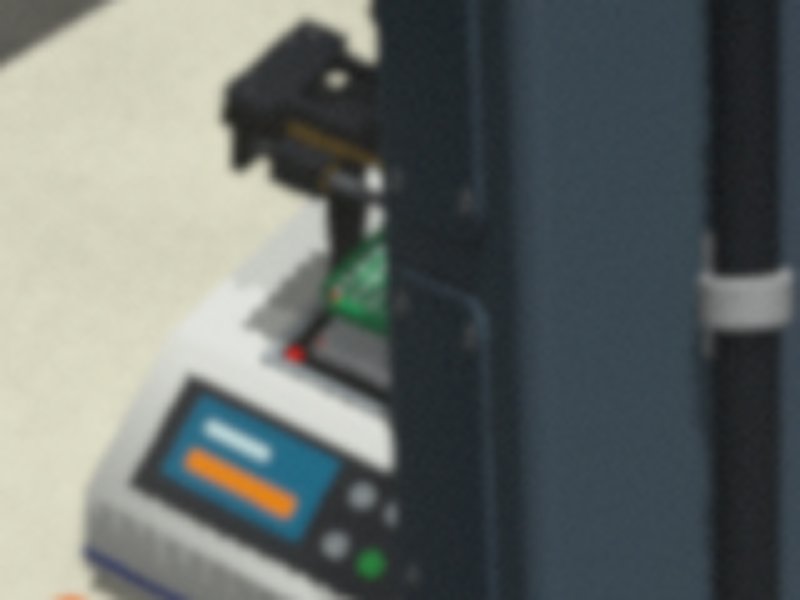

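The side view shows the plate hovering, red-dot corner at (335,295) above the block's dot at (295,355). The arm hides the rest. The pose is steady and within 1 mm of the target, so I'm handing in.

```bash
python3 -c "
from rig import *
print(hand_in())"
```

```text
the job is handed in; nothing more can be done
None
```

I handed the job in at about 10 s of the 38 s, with the plate gripped at 30 N and hovering steadily over the cycler's block, red-dot corners matched, wells within about 1 mm of their holes and tips about 1 cm above it by my measurements; no verdict came back.

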